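# Square up the menu cards and hold the spring clip open around them

## Robot

A 7-joint arm with a two-finger parallel gripper is mounted at the origin on the work surface. World frame = base frame: x ahead of the robot, y to its left, z up, the work surface at z = 0. Lengths are in mm, angles in rad, forces in N, time in s.
With the tool pointing down it reaches from about 350 to 900 mm from the base axis. Payload 8.1 kg.
Tool frame: the origin (TCP) lies on the centre line of the jaws, within the pads' length; the fingertips stand 19 mm ahead of it and the grasp point (between the pads) is the TCP; z points along the fingers, x is the direction in which the jaws open and shut, and the axes are right-handed (so a half turn about z gives the same grasp; the last joint's range is limited). The gripper opens to 85 mm and grips with 20 to 120 N. Pads are 22 mm wide; open, the fingers measure 114 mm over their backs; the gripper's body (76 mm by 85 mm) begins 54 mm behind the grasp point. The pads swing forward as they close: fully open they stand 13 mm farther back than shut.
Start: joints at [-1.291, 0.434, 0.025, 1.573, -0.012, 1.134, -0.075], TCP at [233.477, 579.766, 250.323] pointing down, gripper open.
Joint ranges: [-2.62, 2.62], [-0.44, 2.09], [-1.27, 1.32], [0.08, 2.57], [-1.32, 4.46], [0.12, 2], [-2.74, 2.74]. Speed limits (rad/s): [2.22, 2.22, 3.01, 3.01, 3.14, 3.14, 3.14].

## Interface

Orientations are given as a 3x3 rotation matrix whose columns are the frame's x, y, z axes.
In Python, from bench import readout, grab_frame, workorder gives the robot as it stands.
- The arm moves only by the tool move_arm, never from a script. Its argument "series" is a list of rows, each a list of 7 numbers: the turn, a rotation vector about the world's x, y, z in rad, then the shift along the world's x, y, z in cm, then the closure in counts, from 0 (fully open) to 255 (shut). In form: [[ax, ay, az, dx, dy, dz, claw], ...]. A call has 1 to 8 rows; each row shifts and turns the commanded pose from where the row before left it; what a row does not reach is not made up. A row lasts 1/10 s, in which the tool goes at most 50 mm and 8.59 degrees, less where a joint would pass 70% of its speed; a pose out of reach is approached as far as the arm can. A call with a gripper value outside its range is refused whole. The fingers move at their own pace and stop on an object; "force" is the grip in N (left out, the last holds). Time passes only in rows, so rows that do not move let the fingers close. It gives the time, the measured TCP pose, the force and the opening at its end, in the units of the state.
- readout.sense(): the state, without advancing time (a new reading comes with each control period).
- grab_frame(name): name is "scene" or "top"; returns a dict with "image" (420x560x3 uint8, red, green, blue), "fov_y" (degrees; the focal length in pixels is half the picture's height over the tangent of half this angle, whatever the lens; pixels are square), "cx", "cy" (the principal point, pixels), "k1" (the pictures are not rectified: a ray, as slopes to the right and down, at radius r is drawn at 1 + k1 r^2 times it, then the intrinsics apply), "R" (3x3) and "t" (3): a world point X has camera coordinates R X + t. Camera axes: x right, y down, z forward; pixel columns grow to the right and rows downward; lengths in mm; the calibration is good to about 2 mm. A picture is of the moment at which its call begins. There is no depth.
- workorder.hand_in(): hands the job in, once; it reports no verdict.
The state is a dict: "t": time; "q": joint angles; "qvel": joint speeds; "joint_efforts": joint torques, N m; "tcp_pos": TCP position; "eef_rot": TCP orientation; "ft_force": force on the tool from outside, world axes, zero at the start; "wrist_torque": the same for the moment, N m; "grip_width": opening from 0.0 (shut) to 1.0 (fully open).
Only numpy, scipy, OpenCV 4.12 (cv2) and the standard library are available. Lean on these libraries where they do the work, as an engineer would, in place of code of your own. Each camera call takes 0.05 s, during which the arm holds its last target.

## Task

The three menu cards in the wooden stand on the drinks counter have slipped out unevenly: tap their free ends in until all three are fully home against the stop and flush. Then pinch the red spring clip open by its handles, lift it, and hold its jaws gaping around the free upright edges of all three cards, about half way up, with the edges well inside the mouth and the clip not touching the cards, so that I can slip in one more. Finish while still holding the clip open there, and leave the candle and the two glasses where they stand.

Things in the scene. Friction and masses are not known exactly. Their poses are not given: they have to be found in the camera images.
- stand: Fixed dark wooden card stand. Origin: on the counter, straight below the cards' free edges when home; +x along the slot to the stop, z up. Base 10 thick, 70 wide, x=30 to 160 mm; two walls with outer faces at y=+-15, 60 high, x=30 to 150, 14 mm slot between. Home cards overhang its front by 30 mm, free on all sides, their free edges at x=0, z=10 to 130.
- stand_stop (a point): Middle of the stop's face at the far end of the slot, 150 mm from the stand's origin and 70 mm above the counter. The stop is 40 wide and reaches 95 mm above the counter; the cards are home when their far edges meet it.
- card_left: Green stiff menu card, 150 long x 120 tall x 4 thick, 85 g, on its long edge in the slot, the left one of three (left = the stand's +y), sliding freely. Origin: middle of its free upright edge, 60 mm above its lower edge; +x along the card towards the stop, z up. It starts with that edge 8 to 28 mm out of home.
- card_mid: White stiff menu card, 150 long x 120 tall x 4 thick, 85 g, on its long edge in the slot, the middle one of three (left = the stand's +y), sliding freely. Origin: middle of its free upright edge, 60 mm above its lower edge; +x along the card towards the stop, z up. It starts with that edge 8 to 28 mm out of home.
- card_right: Yellow stiff menu card, 150 long x 120 tall x 4 thick, 85 g, on its long edge in the slot, the right one of three (left = the stand's +y), sliding freely. Origin: middle of its free upright edge, 60 mm above its lower edge; +x along the card towards the stop, z up. It starts with that edge 8 to 28 mm out of home.
- clip: Red plastic spring clip, 70 g, 30 high, lying on its side, hinge pin upright, so that it opens sideways. Origin: on the 12 mm steel pin at mid-height, 15 mm above the counter. +x from the pin to the jaws, y across, z along the pin; symmetric about y=0. The 3 mm handles reach back to about x=-58 and splay when shut: 57 mm wide over them at x=-40, 66 at their ends.
- clip_grip (a point): Where to pinch: between the handles, 42 mm behind the pin, mid-height. Squeezing along the clip's y spreads the jaws: about 3 N to start, 8 N at full spread, where the handles are parallel (28 mm over the outer faces, x=-58 to -22) and meet a solid stop; a grip of 15 to 25 N is fine. It snaps shut when let go.
- clip_mouth (a point): Middle of the mouth, 31 mm ahead of the pin, mid-height. The jaws end at x=63 mm shut, x=60 spread. The lips meet when shut; fully spread they are about 44 mm apart and the mouth is as wide back to about x=14; the jaws are then about 54 mm wide outside.
- clip_left (a joint): How far each of the clip's halves has turned open (both move alike): 0 rad shut, 0.36 rad fully spread.
- candle: Bystander: amber glass votive candle, 62 diameter, 62 tall with its wick, loose. Origin: centre of its underside.
- glass_a: Bystander: clear tumbler standing upside down, 76 diameter at the bottom, 135 tall, loose. Origin: centre of its underside.
- glass_b: Bystander: a second tumbler, the same as glass_a, on the other side.

How it is judged:
By the outcome, as a careful person would: the job done as asked, in the order asked, and still so for the second after the job is handed in, while the arm keeps its last pose, push and grip.
It also fails if it takes over 58 s, if anything falls off the work surface, if the arm or the gripper's body presses on something with over 40 N, if the wrist force passes 120 N, or if a joint passes its speed limit or range.

## Working session

There is one attempt and no reset: what is moved stays moved. The work goes in short steps, Python scripts to look and compute and a tool call to move; the robot and the scene stay as the last step left them, time stands still between calls to the robot, and variables do not carry over. Pictures are saved under pics/ and viewed, and the job is handed in when it is done.

Besides the shell and the picture viewer there is one more tool, called by a JSON object that holds its "fn" and its "kwargs", one argument or row to a line. move_arm: Moves the arm, as the interface text tells. Its arguments: {"type":"object","properties":{"series":{"type":"array","items":{"type":"array","items":{"type":"number"}}},"force":{"type":"number"}},"required":["series"]}

```bash
mkdir -p pics; ls; python3 - <<'E'
from bench import readout, grab_frame
import cv2,pickle
s=readout.sense();print(s)
for n in("scene","top"):
    f=grab_frame(n);pickle.dump(f,open(f"pics/{n}0.pkl","wb"));cv2.imwrite(f"pics/{n}0.png",f["image"][:,:,::-1]);print(n,f["fov_y"],f["cx"],f["cy"],f["k1"],f["R"],f["t"])
E
```

```text
pics
{'t': 0.0, 'q': array([-1.29065213,  0.43522519,  0.02498218,  1.57412572, -0.01156265,
        1.13402185, -0.07509329]), 'qvel': array([-0.00227785, -0.00021284,  0.0018912 , -0.00179632,  0.0012993 ,
        0.00021366, -0.0004277 ]), 'joint_efforts': array([-5.69616022e-04, -6.70459700e+01,  1.02471694e+00, -3.16224253e+01,
        1.54140545e-02,  1.23375293e-02, -1.30946680e-05]), 'tcp_pos': array([233.29901228, 579.28787701, 249.5136391 ]), 'eef_rot': array([[ 3.73519028e-01,  9.27622416e-01, -4.35242138e-04],
       [ 9.27621094e-01, -3.73519236e-01, -1.57705573e-03],
       [-1.62548355e-03,  1.85320536e-04, -9.99998662e-01]]), 'ft_force': array([-0.22237941, -0.50368452, -0.09286316]), 'wrist_torque': array([ 0.02354986, -0.00402504, -0.03608819]), 'grip_width': 1.0026063582290121}
scene 47.32575313886437 281.06985943047334 202.822580337209 -0.005914497256117294 [[ 0.90406593  0.42690284 -0.0204635 ]
 [ 0.25818999 -0.5836795  -0.76984165]
 [-0.34059171  0.69070414 -0.63790679]] [-546.95485682  -72.27054023 1593.30622391]
top 47.205897267179196 276.2253966988349 199.74205198054884 -0.07467172183127924 [[-1.06504295e-02 -9.99943133e-01  5.47335488e-04]
 [-9.87781559e-01  1.04357834e-02 -1.55494968e-01]
 [ 1.55480414e-01 -2.19673609e-03 -9.87836533e-01]] [  10.48216294  615.68175695 1153.72228591]
```

View pics/scene0.png

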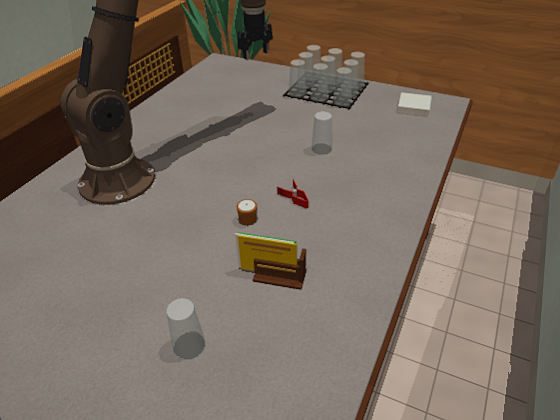

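View pics/top0.png

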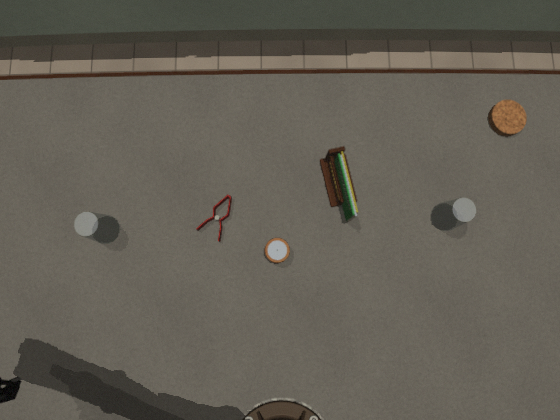

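Top view: clip at about (217,216), candle (277,250), stand with cards (340,183), tumblers (87,224) and (464,210). Next I'll zoom in on these.

```bash
cat > h.py <<'E'
import numpy as np,cv2,pickle
def K(f):
    h=f["image"].shape[0]; fl=h/2/np.tan(np.radians(f["fov_y"]/2)); return fl
def ray(f,u,v):
    fl=K(f); d=np.array([(u-f["cx"])/fl,(v-f["cy"])/fl]); s=d.copy()
    for _ in range(20): s=d/(1+f["k1"]*(s@s))
    R=np.array(f["R"]);t=np.array(f["t"])
    return -R.T@t, R.T@np.array([s[0],s[1],1])
def onz(f,u,v,z):
    o,d=ray(f,u,v); return o+d*(z-o[2])/d[2]
def proj(f,X):
    fl=K(f);c=np.array(f["R"])@np.array(X,float)+np.array(f["t"]);s=c[:2]/c[2];s=s*(1+f["k1"]*(s@s));return s*fl+[f["cx"],f["cy"]]
def tri(f1,p1,f2,p2):
    o1,d1=ray(f1,*p1);o2,d2=ray(f2,*p2);d1/=np.linalg.norm(d1);d2/=np.linalg.norm(d2)
    A=np.stack([d1,-d2],1);s=np.linalg.lstsq(A,o2-o1,rcond=None)[0]
    a=o1+d1*s[0];b=o2+d2*s[1];return (a+b)/2,np.linalg.norm(a-b)
def load(n): return pickle.load(open(f"pics/{n}.pkl","rb"))
def crop(f,u0,v0,w,h,s,name):
    im=f["image"][v0:v0+h,u0:u0+w,::-1];cv2.imwrite("pics/"+name,cv2.resize(im,None,fx=s,fy=s,interpolation=cv2.INTER_CUBIC))
E
python3 - <<'E'
from h import *
t=load("top0");s=load("scene0")
crop(t,300,130,80,100,6,"c1.png");crop(t,180,180,120,90,6,"c2.png");crop(s,220,160,110,140,4,"c3.png")
E
```

```text
(no output)
```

View pics/c1.png

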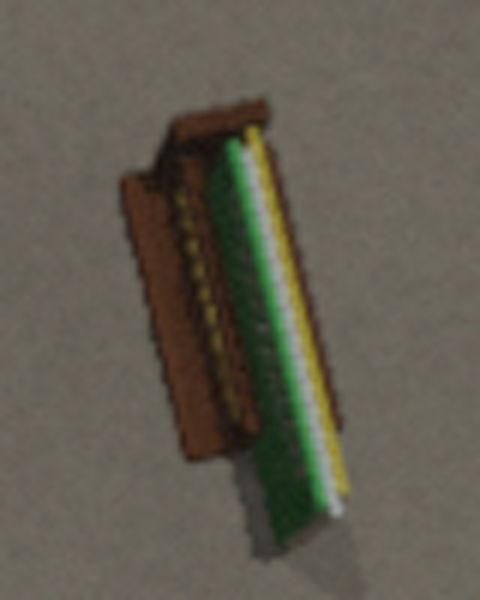

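View pics/c2.png

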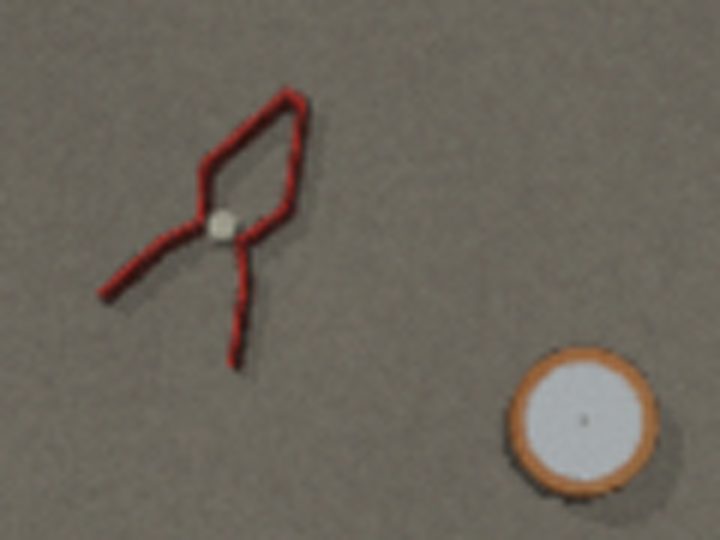

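View pics/c3.png

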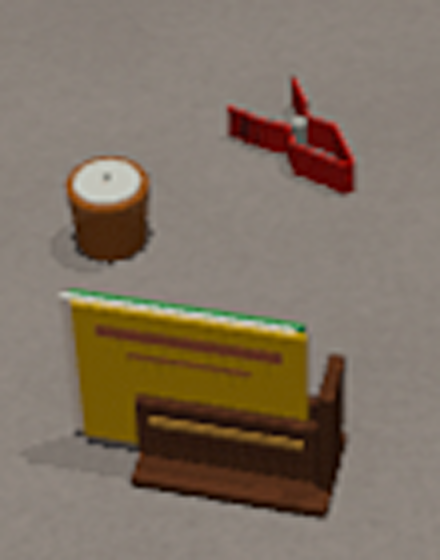

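```bash
python3 - <<'E'
from h import *
np.set_printoptions(precision=1,suppress=True)
t=load("top0");s=load("scene0")
P=lambda u,v,z,c=(180,180):onz(t,c[0]+(u+.5)/6-.5,c[1]+(v+.5)/6-.5,z)
print("cam",-np.array(t["R"]).T@np.array(t["t"]),-np.array(s["R"]).T@np.array(s["t"]))
# red mask
im=t["image"].astype(int);m=((im[...,0]>90)&(im[...,1]<70)&(im[...,2]<75)).astype(np.uint8);m[:, :180]=0;m[:,250:]=0;m[:170]=0;m[260:]=0
ys,xs=np.nonzero(m);print(len(xs),xs.min(),xs.max(),ys.min(),ys.max())
pin=P(222,225,30);tip=P(293,93,28);h1=P(105,296,30);h2=P(234,364,30)
print("pin",pin,"tip",tip,"h",h1,h2, "dist",np.linalg.norm(tip-pin),np.linalg.norm(h1-h2),np.linalg.norm((h1+h2)/2-pin))
x1=(tip-pin)[:2];x2=(pin-(h1+h2)/2)[:2];print(np.degrees(np.arctan2(x1[1],x1[0])),np.degrees(np.arctan2(x2[1],x2[0])))
print("candle",P(584,420,60))
# cards
c=(300,130)
for n,far,near in(("g",(234,142),(322,510)),("w",(243,150),(337,515)),("y",(252,130),(345,492))):
    a=P(*far,130,c);b=P(*near,130,c);d=(a-b)[:2];print(n,a,b,np.linalg.norm(d),np.degrees(np.arctan2(d[1],d[0])))
print("stop top L,R",P(172,128,95,c),P(268,100,95,c))
for z in(60,):print("wallR near far",P(340,425,60,c),"wallL near outer",P(232,440,60,c))
print("base L near far",P(190,458,10,c),P(125,178,10,c))
print("glassA",onz(t,87,224,135),"B",onz(t,464,210,135))
print(P(172,128,95,c)-P(268,100,95,c))
E
```

```text
cam [ 428.9    6.6 1235.4] [1055.8 -909.2  949.6]
117 196 230 195 240
pin [575.8 155.1  30. ] tip [632.2 125.6  28. ] h [546.3 204.2  30. ] [517.2 149.7  30. ] dist 63.679462052368905 61.770841095812585 49.165639285644126
-27.611011497944347 -26.30212244877883
candle [490.9   3.6  60. ]
g [ 712.8 -144.8  130. ] [ 566.1 -174.3  130. ] 149.6591147103784 11.384680003827095
w [ 709.5 -148.2  130. ] [ 564.1 -180.1  130. ] 148.89446855665508 12.349766367894397
y [ 717.6 -152.1  130. ] [ 573.  -183.5  130. ] 147.9904729965723 12.26621374838281
stop top L,R [ 727.9 -124.4   95. ] [ 739.4 -164.1   95. ]
wallR near far [ 610.1 -194.5   60. ] wallL near outer [ 604.3 -149.5   60. ]
base L near far [ 604.1 -137.8   10. ] [ 727.9 -113.    10. ]
glassA [549.6 445.  135. ] B [ 573.2 -434.6  135. ]
[-11.4  39.6   0. ]
```

```bash
cat > cards.py <<'E'
from h import *
np.set_printoptions(precision=1,suppress=True)
def cards(t):
    im=t["image"][130:230,300:380].astype(np.uint8);hsv=cv2.cvtColor(im,cv2.COLOR_RGB2HSV).astype(int)
    H,S,V=hsv[...,0],hsv[...,1],hsv[...,2];out={}
    M={"g":(H>50)&(H<80)&(S>100)&(V>120),"w":(S<50)&(V>150),"y":(H>18)&(H<32)&(S>90)&(V>150)}
    for n,m in M.items():
        k,lab,st,_=cv2.connectedComponentsWithStats(m.astype(np.uint8),connectivity=8)
        if k<2: print(n,"none");continue
        i=1+np.argmax(st[1:,4]);ys,xs=np.nonzero(lab==i)
        p=np.array([onz(t,x+300,y+130,130)[:2] for x,y in zip(xs,ys)])
        vx,vy,x0,y0=cv2.fitLine(p.astype(np.float32),cv2.DIST_L2,0,.01,.01).ravel()
        if vx<0:vx,vy=-vx,-vy
        a=(p-[x0,y0])@[vx,vy];e0=np.array([x0,y0])+a.min()*np.array([vx,vy]);e1=np.array([x0,y0])+a.max()*np.array([vx,vy])
        out[n]=(e0,e1);print(n,len(p),"free",e0,"far",e1,"len",a.max()-a.min(),"ang",np.degrees(np.arctan2(vy,vx)))
    return out
E
python3 - <<'E'
from cards import *
t=load("top0");s=load("scene0");cards(t)
P=lambda u,v:((u+.5)/4-.5+220,(v+.5)/4-.5+160)
q=lambda X:(proj(s,X)-[220,160]+.5)*4
# scene-view check: clip pin top, stop top corners, yellow card free top corner, base corners
print("pin in scene crop expected",q([575.8,155.1,30]),"candle",q([490.9,3.6,60]))
print("base front near corner",onz(s,*P(132,480),10),"base far R",onz(s,*P(327,513),10))
print("yellow top free, far",onz(s,*P(72,303),130),onz(s,*P(306,333),130))
print("white free top",onz(s,*P(62,297),130))
print("pin scene",onz(s,*P(299,124),30))
E
```

```text
g 7 free [ 607.7 -166.3] far [ 621.8 -163.8] len 14.344976473519372 ang 10.20339
w 37 free [ 638.5 -164.8] far [ 706.2 -150.9] len 69.09122913635409 ang 11.612497
y 5 free [ 605.2 -175.6] far [ 614.6 -173.1] len 9.687635138483408 ang 15.026859
pin in scene crop expected [296.9 125.2] candle [104.5 181.8]
base front near corner [ 619.6 -202.4   10. ] base far R [ 745.1 -175.9   10. ]
yellow top free, far [ 573.6 -180.1  130. ] [ 717.  -145.1  130. ]
white free top [ 565.2 -177.9  130. ]
pin scene [577.3 156.8  30. ]
```

{"fn": "move_arm", "kwargs": {
  "series": [
    [0,0,0.14,1.7,-4.5,0,255],
    [0,0,0.14,1.7,-4.5,0,255],
    [0,0,0.14,1.7,-4.5,0,255],
    [0,0,0.14,1.7,-4.5,0,255],
    [0,0,0.033,1.7,-4.5,0,255],
    [0,0,0,1.7,-4.5,0,255],
    [0,0,0,1.7,-4.5,0,255],
    [0,0,0,1.7,-4.5,0,255]
  ],
  "force": 20
}}

```text
t: 0.9
tcp_pos: [369.6, 217.7, 250.3]
eef_rot: [[-0.208, 0.978, -0.0], [0.978, 0.208, 0.0], [0.0, -0.0, -1.0]]
ft_force: [1.0, -0.5, -0.3]
grip_width: 0.0
```

{"fn": "move_arm", "kwargs": {
  "series": [
    [0,0,0,1.7,-4.5,0,255],
    [0,0,0,1.7,-4.5,0,255],
    [0,0,0,1.7,-4.5,0,255],
    [0,0,0,1.7,-4.5,0,255],
    [0,0,0,1.7,-4.5,0,255],
    [0,0,0,1.7,-4.5,0,255],
    [0,0,0,1.7,-4.5,0,255],
    [0,0,0,1.7,-4.5,0,255]
  ]
}}

```text
t: 1.7
tcp_pos: [505.7, -142.1, 250.2]
eef_rot: [[-0.209, 0.978, -0.0], [0.978, 0.209, 0.0], [0.0, -0.0, -1.0]]
ft_force: [0.6, 0.8, 1.0]
grip_width: 0.002
```

{"fn": "move_arm", "kwargs": {
  "series": [
    [0,0,0,1.7,-4,0,255],
    [0,0,0,0,0,0,255],
    [0,0,0,0,0,0,255],
    [0,0,0,0,0,0,255]
  ]
}}

```text
t: 2.1
tcp_pos: [522.1, -179.1, 249.9]
eef_rot: [[-0.21, 0.978, -0.001], [0.978, 0.21, 0.001], [0.001, -0.001, -1.0]]
ft_force: [-0.2, 0.8, -0.2]
grip_width: -0.003
```

```bash
python3 - <<'E'
from h import *
from bench import readout
np.set_printoptions(precision=3,suppress=True)
s=readout.sense()
for k in('t','q','tcp_pos','eef_rot','ft_force','grip_width'):print(k,s[k])
E
```

```text
t 2.1
q [-0.064  0.324  0.393  1.777 -0.14   1.069  2.16 ]
tcp_pos [ 522.145 -179.136  249.908]
eef_rot [[-0.21   0.978 -0.001]
 [ 0.978  0.21   0.001]
 [ 0.001 -0.001 -1.   ]]
ft_force [-0.19   0.752 -0.222]
grip_width -0.0028653603699717255
```

{"fn": "move_arm", "kwargs": {
  "series": [
    [0,0,0,0,-0.9,-4,255],
    [0,0,0,0,0,-4,255],
    [0,0,0,0,0,-4,255],
    [0,0,0,0,0,-3.2,255],
    [0,0,0,0,0,0,255]
  ]
}}

```text
t: 2.6
tcp_pos: [519.7, -186.5, 94.9]
eef_rot: [[-0.211, 0.978, -0.007], [0.978, 0.211, 0.003], [0.004, -0.006, -1.0]]
ft_force: [-0.1, 0.3, 1.8]
grip_width: -0.002
```

```bash
python3 - <<'E'
from h import *
from bench import grab_frame
f=grab_frame("scene");crop(f,200,140,140,150,4,"d1.png")
E
```

```text
(no output)
```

View pics/d1.png

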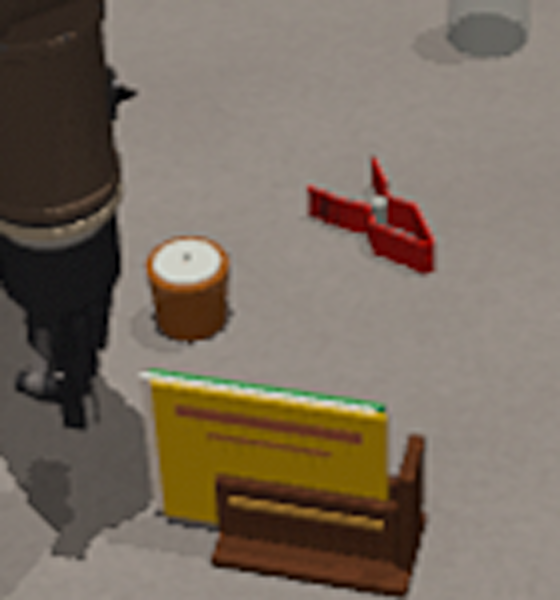

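{"fn": "move_arm", "kwargs": {
  "series": [
    [0,0,0,0.7,0.1,0,255],
    [0,0,0,0.7,0.1,0,255],
    [0,0,0,0.7,0.1,0,255],
    [0,0,0,0.7,0.1,0,255],
    [0,0,0,0.6,0.1,0,255],
    [0,0,0,0.6,0.1,0,255],
    [0,0,0,0,0,0,255]
  ]
}}

```text
t: 3.35
tcp_pos: [563.3, -183.0, 98.3]
eef_rot: [[-0.209, 0.978, 0.0], [0.978, 0.209, 0.0], [-0.0, 0.0, -1.0]]
ft_force: [-0.2, 0.1, 0.2]
grip_width: 0.0
```

```bash
python3 - <<'E'
from h import *
from bench import grab_frame
f=grab_frame("scene");crop(f,200,140,140,150,4,"d2.png")
E
```

```text
(no output)
```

View pics/d2.png

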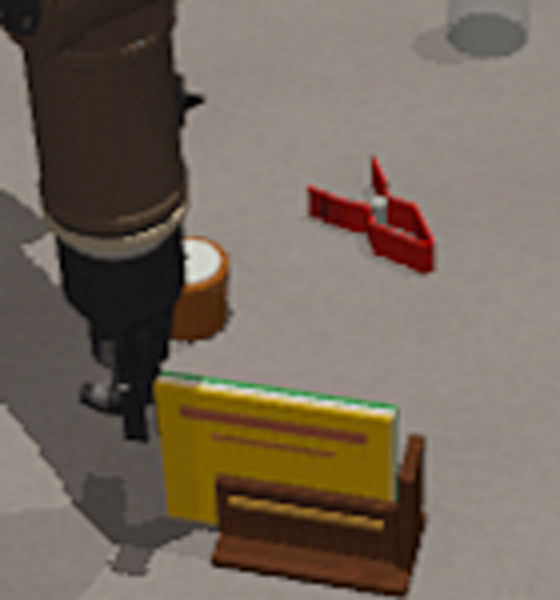

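{"fn": "move_arm", "kwargs": {
  "series": [
    [0,0,0,0.2,0.1,0,255],
    [0,0,0,0.2,0.1,0,255],
    [0,0,0,0.2,0.1,0,255],
    [0,0,0,0,0,0,255]
  ]
}}

```text
t: 3.8
tcp_pos: [568.2, -180.3, 98.2]
eef_rot: [[-0.209, 0.978, -0.001], [0.978, 0.209, 0.0], [0.0, -0.001, -1.0]]
ft_force: [-3.4, -0.0, 1.1]
grip_width: 0.0
```

{"fn": "move_arm", "kwargs": {
  "series": [
    [0,0,0,0.1,0.02,0,255],
    [0,0,0,0.1,0.02,0,255],
    [0,0,0,0,0,0,255]
  ]
}}

```text
t: 4.1
tcp_pos: [568.3, -180.4, 97.9]
eef_rot: [[-0.208, 0.978, -0.004], [0.978, 0.208, 0.0], [0.001, -0.004, -1.0]]
ft_force: [-8.4, -2.6, 2.4]
grip_width: -0.0
```

{"fn": "move_arm", "kwargs": {
  "series": [
    [0,0,0,0.1,0.02,0,255],
    [0,0,0,0.1,0.02,0,255],
    [0,0,0,0,0,0,255],
    [0,0,0,0,0,0,255]
  ]
}}

```text
t: 4.5
tcp_pos: [568.3, -180.5, 97.4]
eef_rot: [[-0.207, 0.978, -0.007], [0.978, 0.207, 0.0], [0.002, -0.007, -1.0]]
ft_force: [-14.6, -2.1, 4.3]
grip_width: 0.003
```

```bash
python3 - <<'E'
from h import *
from bench import grab_frame
f=grab_frame("scene");crop(f,200,140,140,150,4,"d3.png")
f=grab_frame("top");crop(f,300,130,80,100,6,"d4.png")
E
```

```text
(no output)
```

View pics/d3.png

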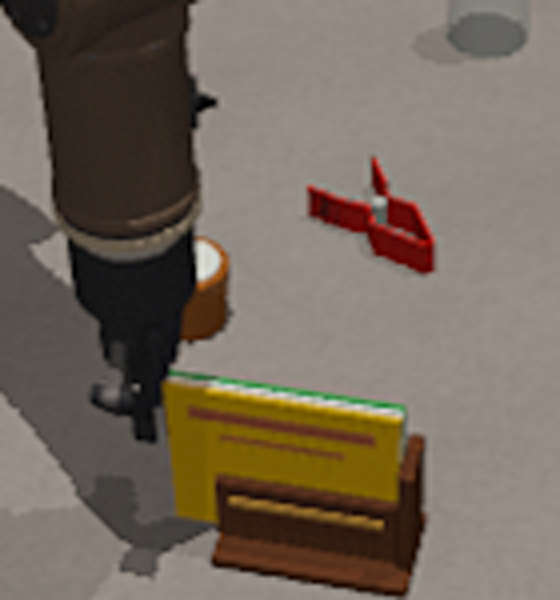

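View pics/d4.png

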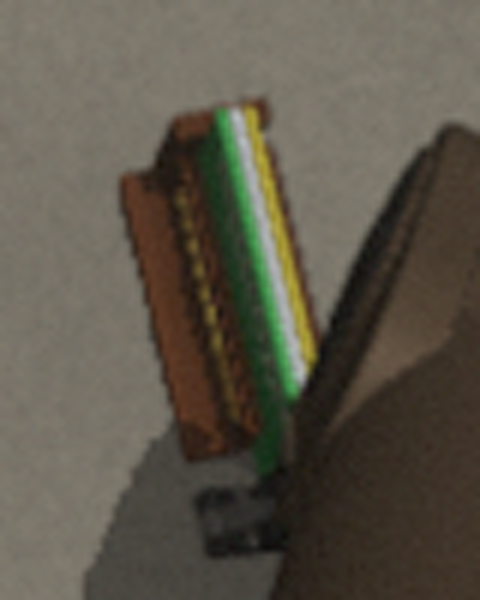

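{"fn": "move_arm", "kwargs": {
  "series": [
    [0,0,0,-0.5,-0.1,0,255],
    [0,0,0,-1.5,-0.3,0,255],
    [0,0,0,-2.9,-0.6,0,255],
    [0,0,0,-2.9,-0.6,0,255],
    [0,0,0,0,0,5,255],
    [0,0,0,0,4.5,2,0],
    [0,0,0,0,4.8,1,0],
    [0,0,0,0,4.8,0,0]
  ]
}}

```text
t: 5.4
tcp_pos: [496.2, -52.9, 180.6]
eef_rot: [[-0.208, 0.978, 0.006], [0.978, 0.208, 0.001], [-0.0, 0.006, -1.0]]
ft_force: [1.1, 0.5, -0.6]
grip_width: 0.507
```

```bash
python3 - <<'E'
from cards import *
from bench import grab_frame
f=grab_frame("scene");crop(f,200,140,140,150,4,"e3.png")
pickle.dump(f,open("pics/scene1.pkl","wb"))
f=grab_frame("top");crop(f,300,130,80,100,6,"e4.png");pickle.dump(f,open("pics/top1.pkl","wb"));cards(f)
E
```

```text
g 24 free [ 633.9 -160.4] far [ 688.9 -149. ] len 56.2077547481086 ang 11.613562
w 110 free [ 581.4 -176. ] far [ 725.2 -146.4] len 146.7978231095724 ang 11.654987
y 77 free [ 581.7 -180.2] far [ 723.2 -150.9] len 144.41331470650823 ang 11.710176
```

View pics/e3.png

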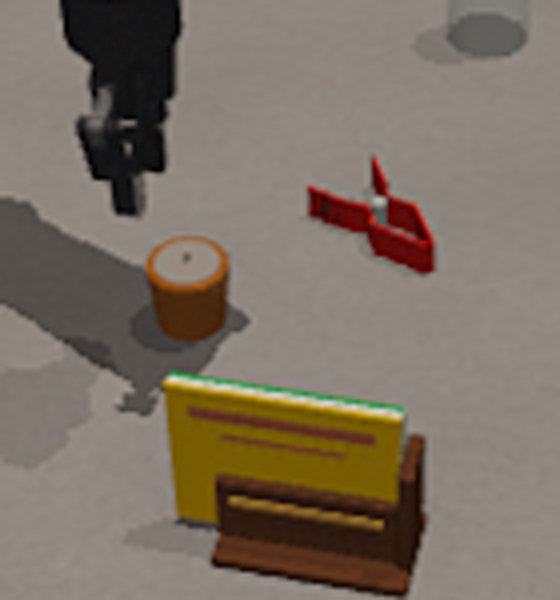

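View pics/e4.png

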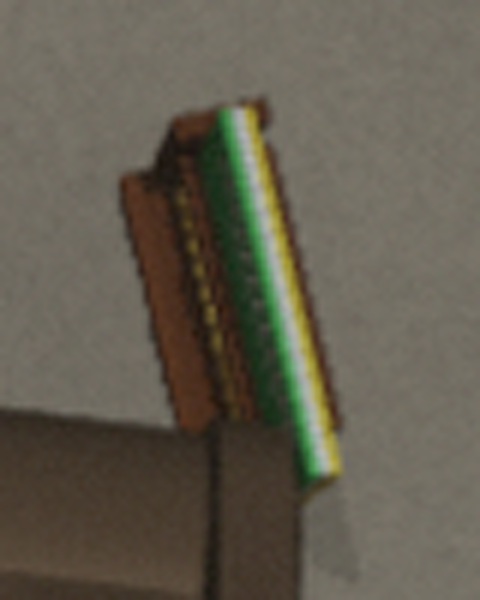

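{"fn": "move_arm", "kwargs": {
  "series": [
    [0,0,-0.136,0.7,3.8,0,0],
    [0,0,-0.136,0.7,3.8,0,0],
    [0,0,-0.136,0.7,3.8,0,0],
    [0,0,-0.136,0.7,3.8,0,0],
    [0,0,-0.138,0.7,3.8,0,0],
    [0,0,0,0.7,3.8,0,0],
    [0,0,0,0,0,0,0],
    [0,0,0,0,0,0,0]
  ]
}}

```text
t: 6.3
tcp_pos: [536.7, 174.8, 178.2]
eef_rot: [[0.452, 0.892, 0.001], [0.892, -0.452, 0.0], [0.001, 0.0, -1.0]]
ft_force: [-0.2, -1.0, 0.9]
grip_width: 0.999
```

{"fn": "move_arm", "kwargs": {
  "series": [
    [0,0,0,0.2,0,-4,0],
    [0,0,0,0,0,-4,0],
    [0,0,0,0,0,-3.5,0],
    [0,0,0,0,0,-1.5,0],
    [0,0,0,0,0,-1,0],
    [0,0,0,0,0,0,0],
    [0,0,0,0,0,0,0]
  ]
}}

```text
t: 7.0
tcp_pos: [539.2, 173.1, 39.2]
eef_rot: [[0.455, 0.89, 0.001], [0.89, -0.455, 0.0], [0.001, 0.001, -1.0]]
ft_force: [-0.4, 0.2, 0.7]
grip_width: 1.0
```

```bash
python3 - <<'E'
from cards import *
from bench import grab_frame
f=grab_frame("scene");crop(f,220,100,150,130,4,"g1.png")
f=grab_frame("top");crop(f,160,150,140,110,5,"g2.png");cards(f)
E
```

```text
g 43 free [ 624.3 -162.3] far [ 725.6 -141.2] len 103.4760795261407 ang 11.749117
w 112 free [ 581.4 -176. ] far [ 725.6 -146.2] len 147.29840188811548 ang 11.684883
y 87 free [ 581.8 -180.3] far [ 725.5 -150.7] len 146.79536300835622 ang 11.634117
```

View pics/g1.png

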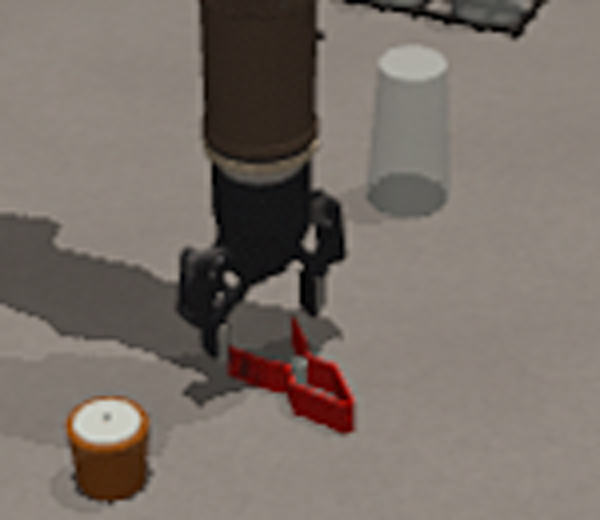

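View pics/g2.png

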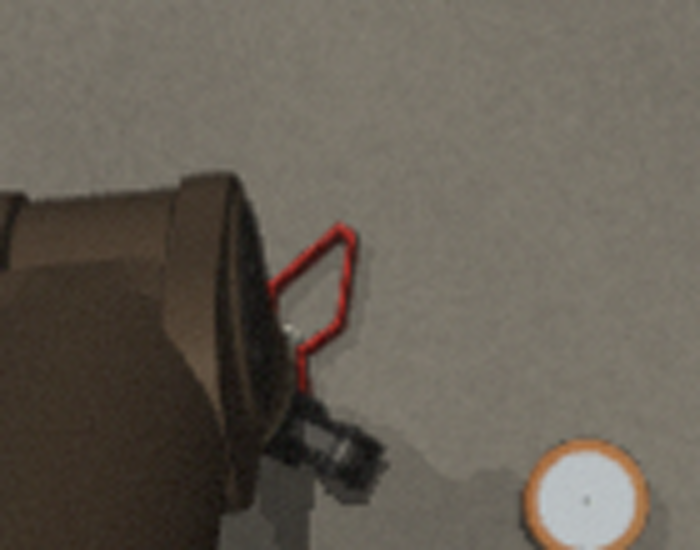

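{"fn": "move_arm", "kwargs": {
  "series": [
    [0,0,0,0,0.2,-0.8,0],
    [0,0,0,0,0,-0.7,0],
    [0,0,0,0,0,0,0],
    [0,0,0,0,0,0,60],
    [0,0,0,0,0,0,60],
    [0,0,0,0,0,0,60]
  ],
  "force": 20
}}

```text
t: 7.7
tcp_pos: [538.5, 175.6, 23.6]
eef_rot: [[0.455, 0.891, 0.0], [0.891, -0.455, 0.0], [0.0, -0.0, -1.0]]
ft_force: [-0.6, -0.0, 1.2]
grip_width: 0.764
```

{"fn": "move_arm", "kwargs": {
  "series": [
    [0,0,0,0,0,0,255],
    [0,0,0,0,0,0,255],
    [0,0,0,0,0,0,255],
    [0,0,0,0,0,0,255],
    [0,0,0,0,0,0,255],
    [0,0,0,0,0,0,255]
  ],
  "force": 20
}}

```text
t: 8.3
tcp_pos: [539.6, 176.0, 24.5]
eef_rot: [[0.455, 0.891, 0.002], [0.891, -0.455, 0.001], [0.002, 0.002, -1.0]]
ft_force: [-1.3, 0.1, 10.9]
grip_width: 0.311
```

```bash
python3 - <<'E'
from cards import *
from bench import grab_frame
f=grab_frame("scene");crop(f,220,100,150,130,4,"i1.png")
f=grab_frame("top");crop(f,160,150,140,110,5,"i2.png")
E
```

```text
(no output)
```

View pics/i1.png

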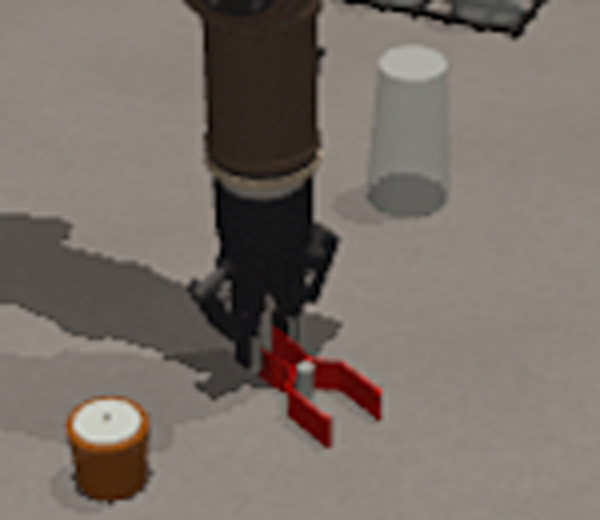

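View pics/i2.png

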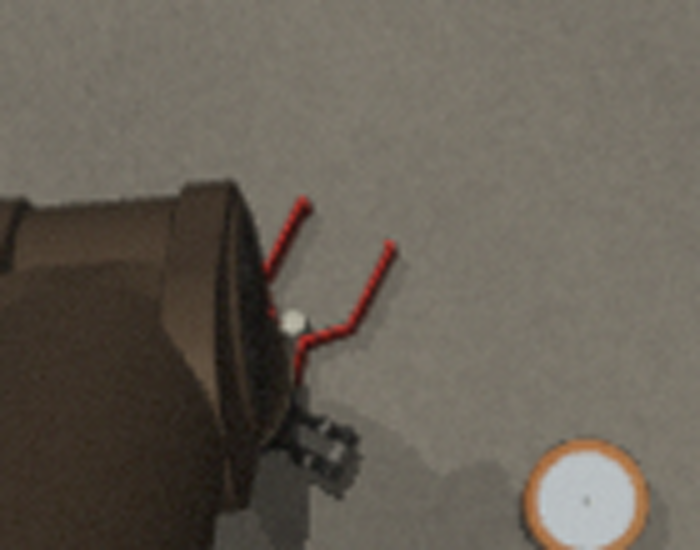

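{"fn": "move_arm", "kwargs": {
  "series": [
    [0,0,0,0,0,1,255],
    [0,0,0,0,0,2,255],
    [0,0,0,0,0,3,255],
    [0,0,0,0,0,3,255],
    [0,0,0,0,0,2.5,255],
    [0,0,0,0,0,0,255],
    [0,0,0,0,0,0,255]
  ]
}}

```text
t: 9.1
tcp_pos: [538.5, 175.7, 138.8]
eef_rot: [[0.454, 0.891, 0.001], [0.891, -0.454, 0.001], [0.001, 0.0, -1.0]]
ft_force: [-0.9, 0.5, -2.0]
grip_width: 0.308
```

```bash
python3 - <<'E'
from cards import *
from bench import grab_frame
f=grab_frame("scene");crop(f,220,60,150,130,4,"j1.png");pickle.dump(f,open("pics/s2.pkl","wb"))
f=grab_frame("top");crop(f,160,150,140,110,5,"j2.png");pickle.dump(f,open("pics/t2.pkl","wb"))
E
```

```text
(no output)
```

View pics/j1.png

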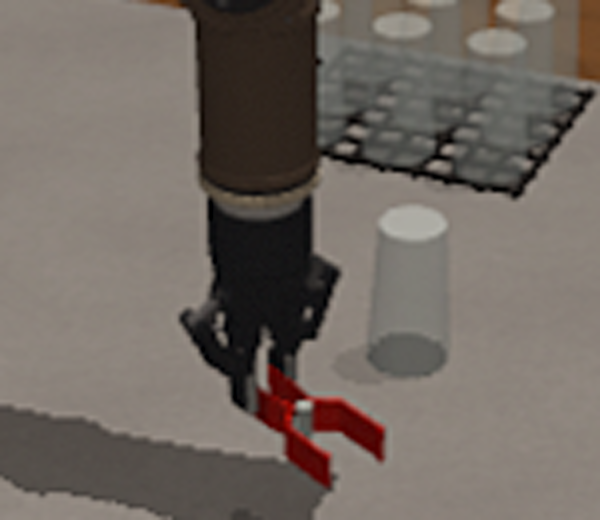

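View pics/j2.png

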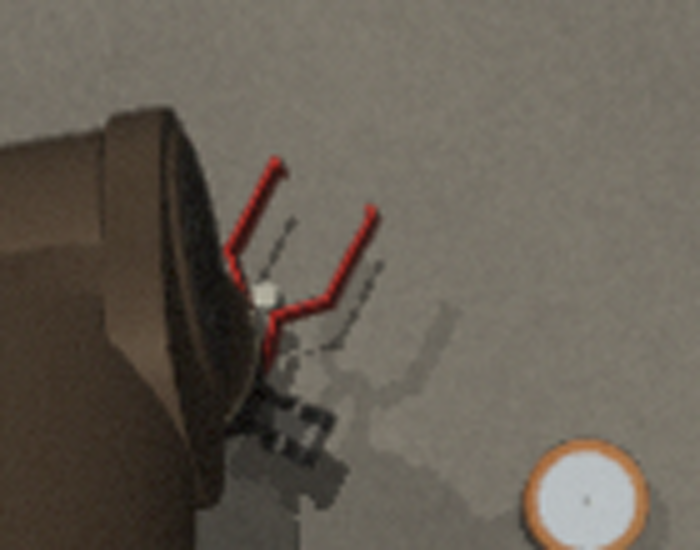

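```bash
python3 - <<'E'
from h import *
np.set_printoptions(precision=1,suppress=True)
t=load("t2");s=load("s2")
T=lambda u,v:(160+(u+.5)/5-.5,150+(v+.5)/5-.5);S=lambda u,v:(220+(u+.5)/4-.5,60+(v+.5)/4-.5)
tcp=np.array([538.5,175.7,138.8]);d=np.array([.891,-.454,0]);l=np.array([.454,.891,0])
for n,a,b in(("pin",(264,293),(304,404)),("tipL top",(277,159),(384,432)),("tipR top",(373,208),(330,462))):
    X,e=tri(t,T(*a),s,S(*b));print(n,X,"err",e,"rel fwd,left,z",(X-tcp)@d,(X-tcp)@l,X[2]-tcp[2])
E
```

```text
pin [583.  151.  147.5] err 2.2236252617856955 rel fwd,left,z 50.88931398781037 -1.7875043708445377 8.736305168884314
tipL top [647.1 146.6 143.2] err 4.055930911908871 rel fwd,left,z 109.96237933234103 23.41954939319375 4.425704387668475
tipR top [624.1 102.3 139.6] err 3.7543902403334277 rel fwd,left,z 109.57617561113126 -26.601685392000846 0.8070914449062343
```

{"fn": "move_arm", "kwargs": {
  "series": [
    [0,0,0.05,-0.8,-2,0.2,255],
    [0,0,0.08,-1.1,-3.5,0,255],
    [0,0,0.08,-1.1,-3.5,0,255],
    [0,0,0.08,-1.1,-3.5,0,255],
    [0,0,0.08,-1.1,-3.5,0,255],
    [0,0,0.08,-1.1,-3.5,0,255],
    [0,0,0.08,-1.1,-3.5,0,255],
    [0,0,0.08,-1.1,-3.5,0,255]
  ]
}}

```text
t: 10.0
tcp_pos: [452.1, -90.7, 139.4]
eef_rot: [[-0.141, 0.99, -0.002], [0.99, 0.141, 0.0], [0.0, -0.002, -1.0]]
ft_force: [1.2, 0.0, -0.9]
grip_width: 0.305
```

{"fn": "move_arm", "kwargs": {
  "series": [
    [0,0,0.067,-1.1,-3.5,0,255],
    [0,0,0,-1.1,-3.5,0,255],
    [0,0,0,-0.8,-2.8,0,255],
    [0,0,0,0,-2,0,255],
    [0,0,0,0,0,0,255],
    [0,0,0,0,0,0,255]
  ]
}}

```text
t: 10.6
tcp_pos: [422.8, -207.3, 139.5]
eef_rot: [[-0.203, 0.979, -0.002], [0.979, 0.203, 0.001], [0.001, -0.002, -1.0]]
ft_force: [-0.0, 0.5, -0.7]
grip_width: 0.307
```

Exactly at the approach pose. I'll lower to z about 80 and check the clip against the cards.

{"fn": "move_arm", "kwargs": {
  "series": [
    [0,0,0,0,0,-2,255],
    [0,0,0,0,0,-2.5,255],
    [0,0,0,0,0,-1.4,255],
    [0,0,0,0,0,0,255],
    [0,0,0,0,0,0,255]
  ]
}}

```text
t: 11.1
tcp_pos: [423.4, -206.5, 81.2]
eef_rot: [[-0.205, 0.979, -0.001], [0.979, 0.205, 0.001], [0.001, -0.001, -1.0]]
ft_force: [0.2, -0.3, -1.2]
grip_width: 0.308
```

```bash
python3 - <<'E'
from cards import *
from bench import grab_frame
f=grab_frame("scene");crop(f,180,180,140,120,5,"k1.png");pickle.dump(f,open("pics/s3.pkl","wb"))
f=grab_frame("top");crop(f,290,130,100,110,5,"k2.png");pickle.dump(f,open("pics/t3.pkl","wb"))
E
```

```text
(no output)
```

View pics/k1.png

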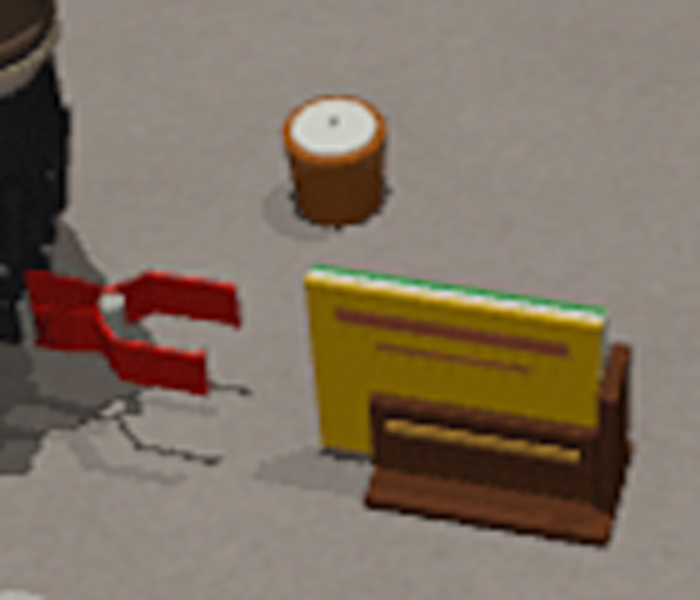

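View pics/k2.png

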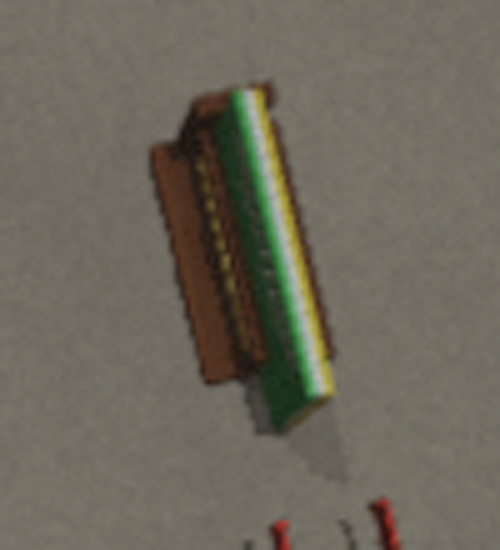

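```bash
python3 - <<'E'
from h import *
np.set_printoptions(precision=1,suppress=True)
t=load("t3");s=load("s3")
T=lambda u,v:(290+(u+.5)/5-.5,130+(v+.5)/5-.5);S=lambda u,v:(180+(u+.5)/5-.5,180+(v+.5)/5-.5)
o=np.array([580.5,-176,0]);u=np.array([.979,.204,0]);n=np.array([-.204,.979,0])
def rp(nm,X,e=0):print(nm,"stand",(X-o)@u,(X-o)@n,X[2],"err",e)
for nm,a,b in(("tipL",(280,524),(240,288)),("tipR",(380,501),(207,351))):
    rp(nm,*tri(t,T(*a),s,S(*b)))
    for z in(80,85,90):rp(nm+f" top z{z}",onz(t,*T(*a),z));rp(nm+f" sc z{z}",onz(s,*S(*b),z))
for z in(55,60):rp("tipLlow",onz(s,*S(238,327),z));rp("tipRlow",onz(s,*S(207,394),z))
rp("pin z87",onz(s,*S(112,297),87)); rp("pin z90",onz(s,*S(112,297),90))
rp("tcp",np.array([423.4,-206.5,81.2]))
E
```

```text
tipL stand -50.2971443010605 26.870451599393775 87.06015961798857 err 4.7977735780907995
tipL top z80 stand -52.14942268621817 24.81400711067486 80.0 err 0
tipL sc z80 stand -51.04616202204955 34.65492345693992 80.0 err 0
tipL top z85 stand -52.40486563859863 25.61402442881913 85.0 err 0
tipL sc z85 stand -48.937007239602295 29.7707348517904 85.0 err 0
tipL top z90 stand -52.66030859097898 26.41404174696337 90.0 err 0
tipL sc z90 stand -46.82785245715512 24.886546246641018 90.0 err 0
tipR stand -50.58428003808097 -22.535047484341135 89.38581309771945 err 3.710197016548229
tipR top z80 stand -51.80702733093713 -25.17642194579017 80.0 err 0
tipR sc z80 stand -52.82972941124797 -13.216082412517919 80.00000000000011 err 0
tipR top z85 stand -52.063951977161985 -24.160074266071256 85.0 err 0
tipR sc z85 stand -50.71031895303942 -17.825008351655946 85.0 err 0
tipR top z90 stand -52.320876623386724 -23.143726586352333 90.0 err 0
tipR sc z90 stand -48.590908494831 -22.433934290794063 90.0 err 0
tipLlow stand -53.144024446216285 30.358041614767085 55.0 err 0
tipRlow stand -53.2363673243537 -19.72699552382399 55.0 err 0
tipLlow stand -51.08208836879171 25.634368245039354 59.999999999999886 err 0
tipRlow stand -51.17391510620836 -24.17072389199366 60.000000000000114 err 0
pin z87 stand -111.21364702844853 7.159394099780029 87.0 err 0
pin z90 stand -109.72861835985184 4.3007294060365435 90.0 err 0
tcp stand -160.02290000000002 2.1889000000000016 81.2 err 0
```

{"fn": "move_arm", "kwargs": {
  "series": [
    [0,0,0,0.5,0,-0.3,255],
    [0,0,0,1,0.2,0,255],
    [0,0,0,1,0.2,0,255],
    [0,0,0,1,0.2,0,255],
    [0,0,0,1,0.2,0,255],
    [0,0,0,0,0,0,255]
  ]
}}

```text
t: 11.8
tcp_pos: [470.5, -198.9, 78.4]
eef_rot: [[-0.205, 0.979, 0.001], [0.979, 0.205, -0.0], [-0.0, 0.001, -1.0]]
ft_force: [-0.5, -0.7, -0.1]
grip_width: 0.309
```

```bash
python3 - <<'E'
from cards import *
from bench import grab_frame
f=grab_frame("scene");crop(f,200,180,120,110,5,"l1.png")
f=grab_frame("top");crop(f,290,130,100,110,5,"l2.png");cards(f)
E
```

```text
g 39 free [ 633.9 -160.5] far [ 725.6 -141.2] len 93.72199619574492 ang 11.879426
w 109 free [ 581.4 -176.1] far [ 725.6 -146.2] len 147.29868820864476 ang 11.714282
y 86 free [ 581.8 -180.3] far [ 725.5 -150.6] len 146.7945508486784 ang 11.661906
```

View pics/l1.png

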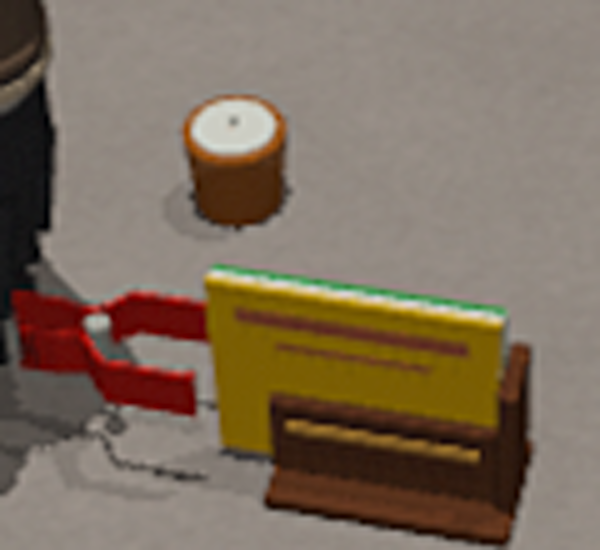

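View pics/l2.png

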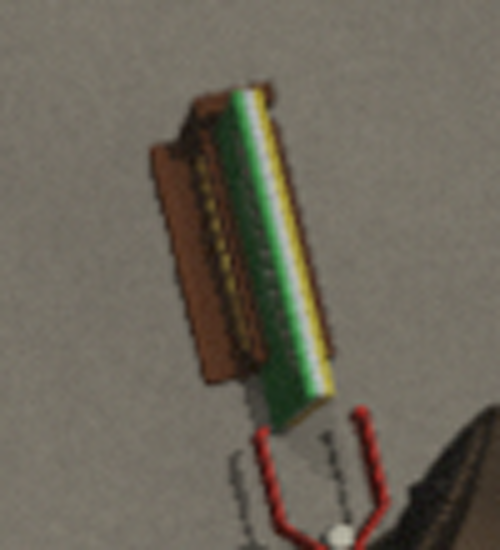

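{"fn": "move_arm", "kwargs": {
  "series": [
    [0,0,0,0.7,0.15,0,255],
    [0,0,0,0.7,0.15,0,255],
    [0,0,0,0.7,0.15,0,255],
    [0,0,0,0.7,0.15,0,255],
    [0,0,0,0.3,0.05,0,255],
    [0,0,0,0,0,0,255],
    [0,0,0,0,0,0,255]
  ]
}}

```text
t: 12.6
tcp_pos: [499.2, -193.0, 78.2]
eef_rot: [[-0.204, 0.979, -0.0], [0.979, 0.204, 0.0], [0.0, -0.0, -1.0]]
ft_force: [-0.6, -0.4, -0.4]
grip_width: 0.308
```

```bash
python3 - <<'E'
from cards import *
from bench import grab_frame
f=grab_frame("scene");crop(f,200,180,120,110,5,"m1.png");cv2.imwrite("pics/m0.png",f["image"][:,:,::-1]);pickle.dump(f,open("pics/s4.pkl","wb"))
f=grab_frame("top");crop(f,290,130,100,110,5,"m2.png");cards(f);pickle.dump(f,open("pics/t4.pkl","wb"))
E
```

```text
g 43 free [ 624.4 -162.5] far [ 725.6 -141.2] len 103.47368910855752 ang 11.893305
w 110 free [ 581.4 -176. ] far [ 725.7 -146.3] len 147.2975506488835 ang 11.61451
y 88 free [ 581.8 -180.3] far [ 725.5 -150.7] len 146.7956872122294 ang 11.622571
```

View pics/m1.png

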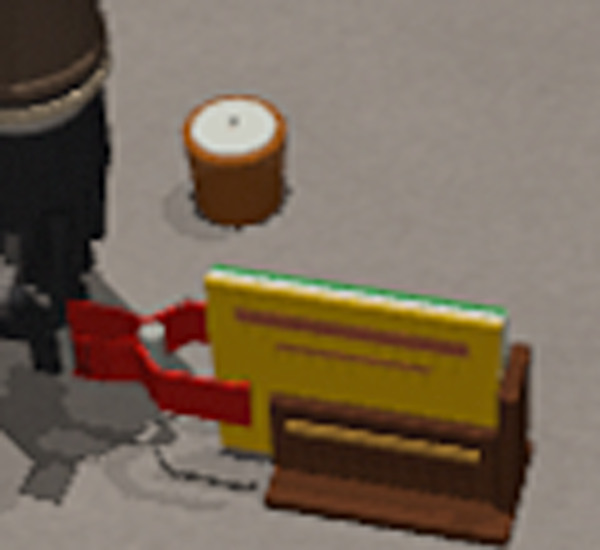

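View pics/m2.png

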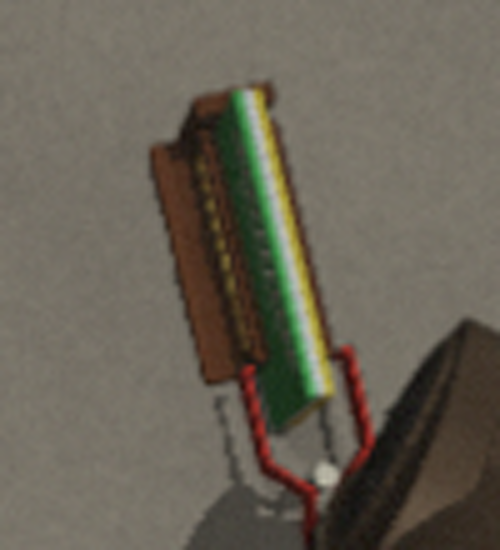

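View pics/m0.png

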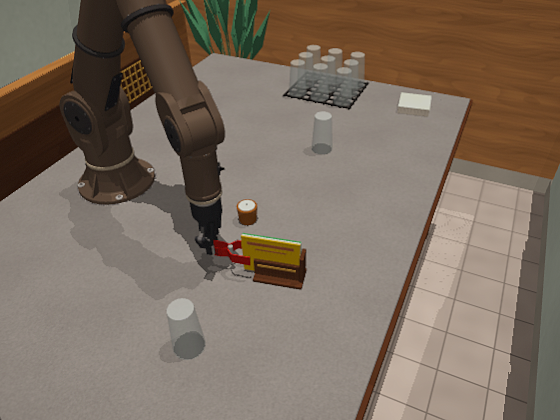

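```bash
python3 - <<'E'
from h import *
np.set_printoptions(precision=1,suppress=True)
t=load("t4");s=load("s4")
T=lambda u,v:(290+(u+.5)/5-.5,130+(v+.5)/5-.5);S=lambda u,v:(200+(u+.5)/5-.5,180+(v+.5)/5-.5)
o=np.array([580.5,-176,0]);u=np.array([.979,.204,0]);n=np.array([-.204,.979,0])
def rp(nm,X,e=0):print(nm,"stand",(X-o)@u,(X-o)@n,X[2],"err",e)
rp("tipR",*tri(t,T(347,348),s,S(250,382)));rp("pin",*tri(t,T(326,473),s,S(152,331)))
for z in(82,86):rp("tipL",onz(t,*T(245,371),z));rp("tipR",onz(t,*T(347,348),z));rp("pin",onz(t,*T(326,473),z+2))
rp("tipRlow",onz(s,*S(250,425),55))
E
```

```text
tipR stand 25.340392943050016 -25.420181870102496 86.65824562955447 err 3.7879727546000477
pin stand -32.73437395009629 -1.26266215931956 86.87934144046693 err 1.4538744042955936
tipL stand 23.80034357174332 24.25660917389856 82.0 err 0
tipR stand 24.123936201864836 -27.07168693702494 82.0 err 0
pin stand -33.20973999515429 -2.073540368218892 84.0 err 0
tipL stand 23.332244765966568 24.8996658258423 86.0 err 0
tipR stand 23.654715192572823 -26.250626248622037 86.0 err 0
pin stand -33.48060026682756 -1.3378964485749871 88.0 err 0
tipRlow stand 25.02067262583426 -24.67185715884411 55.0 err 0
```

{"fn": "move_arm", "kwargs": {
  "series": [
    [0,0,0,0.25,0.15,0,255],
    [0,0,0,0,0,0,255],
    [0,0,0,0,0,0,255],
    [0,0,0,0,0,0,255],
    [0,0,0,0,0,0,255]
  ]
}}

```text
t: 13.2
tcp_pos: [501.9, -191.4, 78.3]
eef_rot: [[-0.204, 0.979, -0.0], [0.979, 0.204, 0.0], [0.0, -0.0, -1.0]]
ft_force: [0.4, -0.3, -0.6]
grip_width: 0.307
```

```bash
python3 - <<'E'
from cards import *
from bench import grab_frame,readout
f=grab_frame("scene");crop(f,200,180,120,110,5,"n1.png")
f=grab_frame("top");crop(f,290,130,100,110,5,"n2.png");cards(f)
t0=load("top0")["image"].astype(int);d=np.abs(f["image"].astype(int)-t0).max(2)
for n,(a,b,r) in dict(candle=(277,250,12),A=(87,224,12),B=(464,210,12)).items():print(n,np.median(d[b-r:b+r,a-r:a+r]),d[b-r:b+r,a-r:a+r].max())
s=readout.sense();print(s['tcp_pos'],s['ft_force'],s['grip_width'],np.abs(s['qvel']).max())
E
```

```text
g 61 free [ 581.5 -171.4] far [ 725.6 -141.2] len 147.30627267387754 ang 11.839692
w 110 free [ 581.4 -176.1] far [ 725.6 -146.2] len 147.29861668537274 ang 11.706973
y 88 free [ 581.8 -180.3] far [ 725.5 -150.7] len 146.7956872122294 ang 11.622571
candle 20.0 27
A 18.0 24
B 18.0 24
[ 501.9 -191.5   78.3] [-0.9  0.4 -0.9] 0.31015815466231034 0.001640116788007427
```

View pics/n2.png

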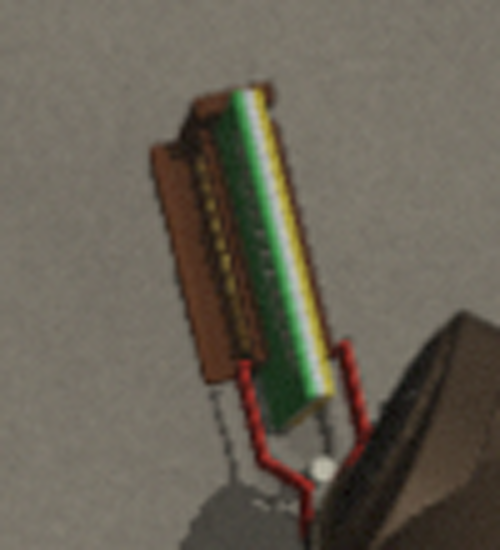

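View pics/n1.png

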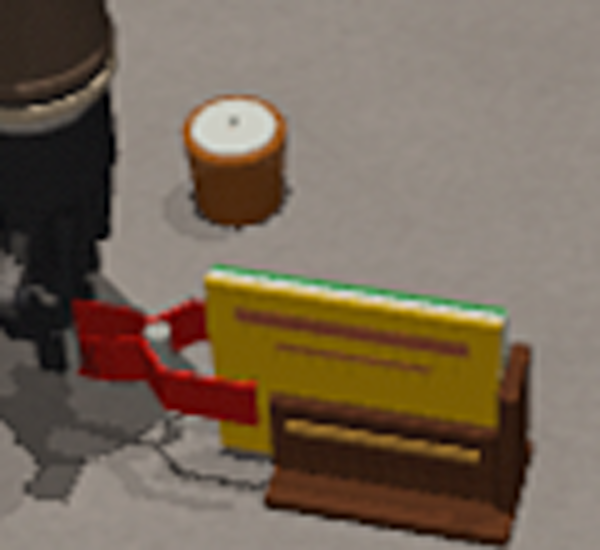

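```bash
python3 -c "
from bench import workorder;print(workorder.hand_in())"
```

```text
the job is handed in; nothing more can be done
None
```

I tapped the three cards home. The arm is now holding the red clip open around their free edges, half way up, and the job is handed in at about 13.5 s of the 58 s.

- **Cards:** I pushed them with the closed fingers until they stopped against the stop, at about 15 N. In the last top picture their free ends agree within 0.4 mm and their far ends within 0.1 mm. They did not move when the clip came in.
- **Clip:** The jaws are fully spread at a 20 N grip, and the opening held steady during the lift and carry. The card edges sit about 30 mm ahead of the pin, roughly the middle of the mouth. The clip's mid-height is at about 70 mm. The cards are roughly centred, with about 15 mm free on each side, and the wrist force is about 1 N or less, so nothing is touching.
- **Candle and glasses:** They show no movement between the first and last top pictures, apart from an even change in brightness.

**Checks that disagreed:**
- The clip slid about 8 mm forward in the fingers as it was squeezed, so the pads hold the handles nearer their ends than planned. I measured this and corrected for it when placing the clip.
- Some points on the clip differed by up to 5 mm between the two cameras, well within the free space around the cards.

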